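# Line up the reference snail shells by size

### The job

Set out the four loose resin-filled reference shells on the grading board in order of size: the smallest centred on the red pad at one end of the row, the next larger on the pad beside it, and so on along the row to the largest on the white pad at the far end. Leave every shell standing upright on its base, let go, and do not disturb the spray bottle or the glass beaker.

Things in the scene. Friction and masses are not known exactly. Their poses are not given: they have to be found in the camera images.
- shell1_mid (a point): smallest snail shell: dark red-brown with light tan bands; a round, resin-filled shell standing on its flat base, spiral apex up: 31 mm in diameter (sides upright from 3 to 15 mm above its base, domed above), 27 mm high. The point is on its axis, half-way up (13.5 mm above its base); z points up out of the apex; the cream sealed mouth on the side shows its x axis and does not matter. Loose, hard, 10 to 120 g, starts upright on the bench.
- shell2_mid (a point): second smallest snail shell: pale cream with tan bands; a round, resin-filled shell standing on its flat base, spiral apex up: 39 mm in diameter (sides upright from 3 to 18 mm above its base, domed above), 33 mm high. The point is on its axis, half-way up (16.5 mm above its base); z points up out of the apex; the cream sealed mouth on the side shows its x axis and does not matter. Loose, hard, 10 to 120 g, starts upright on the bench.
- shell3_mid (a point): second largest snail shell: orange-tan with dark brown bands; a round, resin-filled shell standing on its flat base, spiral apex up: 47 mm in diameter (sides upright from 4 to 22 mm above its base, domed above), 39 mm high. The point is on its axis, half-way up (19.5 mm above its base); z points up out of the apex; the cream sealed mouth on the side shows its x axis and does not matter. Loose, hard, 10 to 120 g, starts upright on the bench.
- shell4_mid (a point): largest snail shell: grey-beige with near-black bands; a round, resin-filled shell standing on its flat base, spiral apex up: 55 mm in diameter (sides upright from 4 to 25 mm above its base, domed above), 45 mm high. The point is on its axis, half-way up (22.5 mm above its base); z points up out of the apex; the cream sealed mouth on the side shows its x axis and does not matter. Loose, hard, 10 to 120 g, starts upright on the bench.
- pad_red_top (a point): red round flat pad, 66 mm in diameter, fixed on a dark grey grading board (80 mm wide, 360 mm long, 8 mm high, fixed to the bench); always at one end of the row of four, left or right. The four pads lie in a straight line at 90 mm spacing. The point is the centre of the pad's top face, 11 mm above the bench; z up, y along the row, x across it.
- pad_yellow_top (a point): yellow round flat pad, 66 mm in diameter, fixed on a dark grey grading board (80 mm wide, 360 mm long, 8 mm high, fixed to the bench); one of the two middle pads of the row, next to the red pad or next to the white one. The four pads lie in a straight line at 90 mm spacing. The point is the centre of the pad's top face, 11 mm above the bench; z up, y along the row, x across it.
- pad_green_top (a point): green round flat pad, 66 mm in diameter, fixed on a dark grey grading board (80 mm wide, 360 mm long, 8 mm high, fixed to the bench); the other middle pad of the row. The four pads lie in a straight line at 90 mm spacing. The point is the centre of the pad's top face, 11 mm above the bench; z up, y along the row, x across it.
- pad_white_top (a point): white round flat pad, 66 mm in diameter, fixed on a dark grey grading board (80 mm wide, 360 mm long, 8 mm high, fixed to the bench); always at the end of the row opposite the red pad. The four pads lie in a straight line at 90 mm spacing. The point is the centre of the pad's top face, 11 mm above the bench; z up, y along the row, x across it.
- spray_bottle: bystander: yellow trigger spray bottle with red and white head, 72 mm in diameter, 195 mm tall, standing loose right of the work; origin at the centre of its underside, z up
- beaker: bystander: empty pale greenish clear glass beaker, 90 mm in diameter at the rim, 85 mm tall, standing loose left of the work; origin at the centre of its underside, z up
Not all that is in view belongs to the job. What is shaped like the part that bears shell3_mid but blue is not meant.

How it is judged:
At the end, for the whole second after the job is handed in: Smallest shell on the red pad, second smallest on the middle pad next to the red one, second largest on the other middle pad, largest on the white pad; each within 14 mm of its pad's centre, resting on the pad (height within 4 mm), upright within 0.15 rad, released and at rest (horizontal distance between shell1_mid and pad_red_top below 0.014 m and z of shell1_mid in the frame of pad_red_top between 0.0095 and 0.0175 m and horizontal distance between shell4_mid and pad_white_top below 0.014 m and z of shell4_mid in the frame of pad_white_top between 0.0185 and 0.0265 m and ((horizontal distance between pad_red_top and pad_yellow_top below 0.135 m and (horizontal distance between shell2_mid and pad_yellow_top below 0.014 m and z of shell2_mid in the frame of pad_yellow_top between 0.0125 and 0.0205 m) and (horizontal distance between shell3_mid and pad_green_top below 0.014 m and z of shell3_mid in the frame of pad_green_top between 0.0155 and 0.0235 m)) or (horizontal distance between pad_red_top and pad_green_top below 0.135 m and (horizontal distance between shell2_mid and pad_green_top below 0.014 m and z of shell2_mid in the frame of pad_green_top between 0.0125 and 0.0205 m) and (horizontal distance between shell3_mid and pad_yellow_top below 0.014 m and z of shell3_mid in the frame of pad_yellow_top between 0.0155 and 0.0235 m))) and angle between each of shell1_mid, shell2_mid, shell3_mid, shell4_mid's own z axis and vertical below 0.15 rad and linear speed of each of shell1, shell2, shell3, shell4 below 0.02 m/s); the robot touches nothing.
It fails at once if the spray bottle was pushed more than 30 mm or tipped over (distance of spray_bottle from where it was at the start of the episode above 0.03 m or angle between spray_bottle's own z axis and vertical above 0.5 rad).
It fails at once if the glass beaker was pushed more than 30 mm or tipped over (distance of beaker from where it was at the start of the episode above 0.03 m or angle between beaker's own z axis and vertical above 0.5 rad).
It also fails if it takes over 112 s, if anything falls off the work surface, if the arm or the gripper's body presses on something with over 40 N, if the wrist force passes 120 N, or if a joint passes its speed limit or range.

### The arm

A 6-joint arm with a two-finger parallel gripper is mounted at the origin on the work surface. World frame = base frame: x ahead of the robot, y to its left, z up, the work surface at z = 0. Lengths are in m, angles in rad, forces in N, time in s.
With the tool pointing down it reaches from about 0.3 to 0.775 m from the base axis. Payload 14.6 kg.
Tool frame: the origin (TCP) lies midway between the tips of the shut fingers; the grasp point (between the pads) lies 19 mm behind it (ctrl.grip_depth is the z of the grasp point in the tool frame, in m); z points along the fingers, y is the line along which they close (so a half turn about z gives the same grasp; the last joint's range is limited). The gripper opens to 94 mm and grips with 3 to 60 N. Pads are 16 mm wide; open, the fingers measure 119 mm over their backs; the gripper's body (75 mm by 177 mm) begins 78 mm behind the grasp point.
Start: joints at [1.182, 0.3, 1.521, -0, 1.321, -0.067], TCP at [0.174, 0.522, 0.205] pointing down, gripper open.
Joint ranges: [-3.03, 3.03], [-0.79, 2.21], [0.23, 2.52], [-1.04, 4.18], [0, 3.07], [-2.55, 2.55]. Speed limits (rad/s): [2.22, 2.22, 2.57, 3.14, 3.14, 3.14].

### API

Orientations are given as [roll, pitch, yaw] about the fixed x, y, z axes, in that order (R = Rz(yaw) Ry(pitch) Rx(roll)).
In Python, from station import ctrl gives the robot as it stands. The module is installed in compiled form; this text tells all that it offers.
- The arm moves only by the tool carry_out, never from a script. Its argument "commands" is a list of rows, each a list of 3 entries, a list of its own where there are three numbers: the closure, from 0 (fully open) to 1 (shut), then the shift along the tool's x, y, z in mm, then the turn, a rotation vector about the tool's x, y, z in rad. In form: [[gripper, [tx, ty, tz], [wx, wy, wz]], ...]. A call has 1 to 10 rows; each row shifts and turns the commanded pose from where the row before left it, along the tool's axes as they then stand; what a row does not reach is not made up. A row lasts 1/8 s, in which the tool goes at most 62.5 mm and 10.7 degrees, less where a joint would pass 70% of its speed; a pose out of reach is approached as far as the arm can. A call with a gripper value outside its range is refused whole. The fingers move at their own pace and stop on an object; "squeeze" is the grip in N (left out, the last holds). Time passes only in rows, so rows that do not move let the fingers close. It gives the time, the measured TCP pose, the force, the opening and the grip force at its end, in the units of the state.
- ctrl.get_obs(): the state, without advancing time (a new reading comes with each control period).
- ctrl.camera(name): name is "scene" or "top" or "wrist"; returns a dict with "img" (420x560x3 uint8, blue, green, red), "camera_matrix" (3x3 intrinsics, pixels), "rvec" (rotation vector, rad) and "tvec" (3), from world to camera coordinates, as OpenCV has them. Camera axes: x right, y down, z forward; pixel columns grow to the right and rows downward; lengths in m; the calibration is good to about 2 mm. A picture is of the moment at which its call begins. There is no depth.
- ctrl.hand_in(): hands the job in; it is judged then, once.
Trained networks look in the newest picture that a camera, given by its name, has taken for a name from the list of things; names that differ only in an ending like _2 or _b are one class to them, and where a whole thing is asked for, a point or a joint stands for the part that bears it (a point fixed in the world has none). Each returns a list of dicts, best first, with "score" (0 to 1); they miss things now and then, are a little off and sometimes report something else, mostly with a low value. They report only what shows in the picture. A call takes as long as a camera call. They do not tell look-alikes from the thing itself.
- ctrl.outline_of(thing, camera): "region" (420x560 bool, what is visible of it).
- ctrl.place_of(thing, camera): "at" ([x, y, z] in m, in world coordinates, good to about 4 mm: a listed point, or the origin of a listed thing).
The state is a dict: "time_s": time; "qpos": joint angles; "joint_vel": joint speeds; "tau": joint torques, N m; "ee_pos": TCP position; "eef_rot": TCP orientation; "force": force on the tool from outside, world axes, zero at the start; "moment": the same for the moment, N m; "grip_width": finger opening in m; "grip_force": force on a finger pad.
Only numpy, scipy, OpenCV 4.12 (cv2) and the standard library are available. Lean on these libraries where they do the work, as an engineer would, in place of code of your own. Each camera call takes 0.05 s, during which the arm holds its last target. There are 200 camera calls.

## Working session

There is one attempt and no reset: what is moved stays moved. The work goes in short steps, Python scripts to look and compute and a tool call to move; the robot and the scene stay as the last step left them, time stands still between calls to the robot, and variables do not carry over. Pictures are saved under pics/ and viewed, at most 14 in all, crops included, and the job is handed in when it is done.

Besides the shell and the picture viewer there is one more tool, called after "Emit:" by a JSON object that holds its "op" and its "data", one argument or row to a line. carry_out: Moves the arm, as the interface text tells. Its arguments: {"type":"object","properties":{"commands":{"type":"array","items":{"type":"array"}},"squeeze":{"type":"number"}},"required":["commands"]}

```bash
mkdir -p pics
python3 - <<'E'
from station import ctrl
import cv2,numpy as np
o=ctrl.get_obs();print(o['time_s'],o['ee_pos'],o['eef_rot'],o['grip_width'],ctrl.grip_depth)
ims=[]
for c in ['top','scene']:
    im=ctrl.camera(c)['img'];cv2.imwrite(f'pics/{c}0.png',im)
    for t in ['shell1_mid','shell2_mid','shell3_mid','shell4_mid','pad_red_top','pad_yellow_top','pad_green_top','pad_white_top','spray_bottle','beaker']:
        print(c,t,[(np.round(r['at'],3).tolist(),round(r['score'],2)) for r in ctrl.place_of(t,c)][:3])
E
```

```text
0.0 [0.17384467 0.52152176 0.20489358] [-3.14043613e+00 -8.97132265e-05  2.81981298e+00] 0.09383108642929576 -0.0188
top shell1_mid []
top shell2_mid [([0.459, -0.209, 0.013], 0.7)]
top shell3_mid [([0.445, -0.012, 0.018], 0.71), ([0.536, -0.027, 0.018], 0.65), ([0.463, -0.097, 0.016], 0.58)]
top shell4_mid [([0.469, 0.091, 0.023], 0.9), ([0.569, 0.457, -0.003], 0.68)]
top pad_red_top [([0.677, -0.176, 0.011], 0.66)]
top pad_yellow_top [([0.646, 0.003, 0.016], 0.88)]
top pad_green_top [([0.658, -0.085, 0.013], 0.7)]
top pad_white_top [([0.635, 0.097, 0.009], 0.69)]
top spray_bottle [([0.54, -0.462, -0.001], 0.86)]
top beaker [([0.566, 0.458, -0.004], 0.71)]
scene shell1_mid [([0.453, 0.256, 0.016], 0.58), ([0.465, -0.21, 0.014], 0.57)]
scene shell2_mid [([0.464, -0.208, 0.014], 0.53)]
scene shell3_mid [([0.532, -0.028, 0.023], 0.48), ([0.441, -0.012, 0.022], 0.48), ([0.461, -0.104, 0.022], 0.45)]
scene shell4_mid [([0.465, 0.087, 0.026], 0.68)]
scene pad_red_top [([0.672, -0.171, 0.006], 0.61)]
scene pad_yellow_top [([0.647, 0.001, 0.013], 0.61)]
scene pad_green_top [([0.66, -0.086, 0.011], 0.74), ([0.456, 0.257, 0.015], 0.57)]
scene pad_white_top [([0.637, 0.091, 0.012], 0.84)]
scene spray_bottle [([0.538, -0.461, 0.0], 0.75)]
scene beaker [([0.567, 0.454, -0.0], 0.63)]
```

View pics/top0.png

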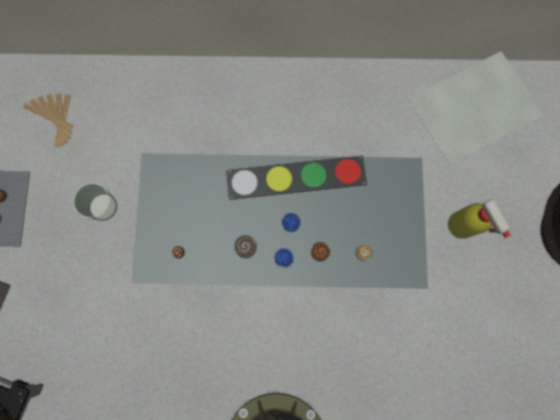

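View pics/scene0.png

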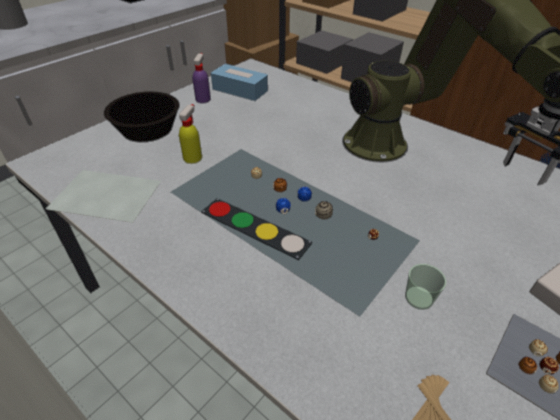

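The top picture shows shell1 at (178,252), shell4 (245,246), shell3 (320,251) and shell2 (364,253). Blue decoys sit at (284,257) and (291,222). The pads, left to right, are white (244,182), yellow (279,179), green (314,174) and red (348,171), so shell2 goes on green and shell3 on yellow. I'll turn the tool so its x axis runs along the row.

Emit:
{"op": "carry_out", "data": {
  "commands": [
    [0,[0,0,0],[0,0,0.184]],
    [0,[0,0,0],[0,0,0.184]],
    [0,[0,0,0],[0,0,0.184]],
    [0,[0,0,0],[0,0,0.184]],
    [0,[0,0,0],[0,0,0.184]],
    [0,[0,0,0],[0,0,0.184]],
    [0,[0,0,0],[0,0,0]]
  ],
  "squeeze": 15
}}

```text
time_s: 1.98
ee_pos: [0.174, 0.5218, 0.2055]
eef_rot: [3.142, -0.0, 1.717]
force: [-1.0, 0.9, -0.0]
grip_width: 0.0936
grip_force: 0.0
```

```bash
cat > h.py <<'E'
from station import ctrl
import cv2,numpy as np
from scipy.spatial.transform import Rotation as Ro
def to(p):
    o=ctrl.get_obs();R=Ro.from_euler('xyz',o['eef_rot'])
    return np.round(1000*R.inv().apply(np.array(p)-o['ee_pos']),1)
def pix2w(c,uv,z):
    R,_=cv2.Rodrigues(np.array(c['rvec'],float));t=np.array(c['tvec'],float).ravel()
    d=R.T@np.linalg.inv(c['camera_matrix'])@np.array([uv[0],uv[1],1.]);C=-R.T@t
    return C+d*(z-C[2])/d[2]
E
python3 - <<'E'
from h import *
o=ctrl.get_obs();print(o['ee_pos'],o['eef_rot'],o['qpos'])
c=ctrl.camera('top');print('s1',pix2w(c,(178,252),.013))
# row fit: order red, green, yellow, white
P=np.array([[.6745,-.1735],[.659,-.0855],[.6465,.002],[.636,.094]])
s=np.array([-1.5,-.5,.5,1.5]);d=s@P;d/=np.linalg.norm(d);m=P.mean(0)
F=m+.09*s[:,None]*d;print(d,np.round(F,4).tolist())
for p in [(.455,.256),(.462,-.209),(.462,-.100),(.467,.089)]:print(p,to([*p,.2]))
for p in F: print(to([*p,.2]))
E
```

```text
[0.17396114 0.52176176 0.20545535] [ 3.14157791e+00 -8.74040617e-06  1.71695909e+00] [ 1.18238498e+00  2.99896537e-01  1.52098142e+00 -8.50015380e-06
  1.32069966e+00  1.03622432e+00]
s1 [0.45040594 0.25410532 0.013     ]
[-0.1423555   0.98981559] [[0.6732, -0.1744], [0.6604, -0.0853], [0.6476, 0.0038], [0.6348, 0.0929]]
(0.455, 0.256) [-304.6  238.4    5.4]
(0.462, -0.209) [-765.4  176.3    5.4]
(0.462, -0.1) [-657.7  192.5    5.4]
(0.467, 0.089) [-471.5  225.5    5.4]
[-762.6  390.3    5.4]
[-672.6  390.9    5.4]
[-582.6  391.4    5.4]
[-492.6  392.     5.4]
```

Emit:
{"op": "carry_out", "data": {
  "commands": [
    [0,[-43,34,5],[0,0,0]],
    [0,[-43,34,5],[0,0,0]],
    [0,[-43,34,5],[0,0,0]],
    [0,[-43,34,5],[0,0,0]],
    [0,[-43,34,5],[0,0,0]],
    [0,[-43,34,5],[0,0,0]],
    [0,[-46,33,5],[0,0,0]],
    [0,[0,0,0],[0,0,0]],
    [0,[0,0,0],[0,0,0]]
  ]
}}

```text
time_s: 3.15
ee_pos: [0.4521, 0.2554, 0.1704]
eef_rot: [-3.141, -0.0, 1.718]
force: [-0.6, 0.9, 0.4]
grip_width: 0.0942
grip_force: 0.0
```

```bash
cat > look.py <<'E'
from h import *
import sys
c=ctrl.camera('wrist');cv2.imwrite(f'pics/{sys.argv[1]}.png',c['img']);o=ctrl.get_obs();print(o['time_s'],o['ee_pos'],o['eef_rot'])
for t in sys.argv[2:]:
    for r in ctrl.place_of(t,'wrist')[:3]: print(t,np.round(r['at'],4),round(r['score'],2),'tool',to(r['at']))
E
python3 look.py w1 shell1_mid
```

```text
3.2 [0.45191176 0.25582849 0.1705724 ] [ 3.14153711e+00 -1.77939547e-04  1.71845295e+00]
shell1_mid [0.4503 0.2528 0.0109] 0.65 tool [ -3.   -2.  159.7]
```

View pics/w1.png

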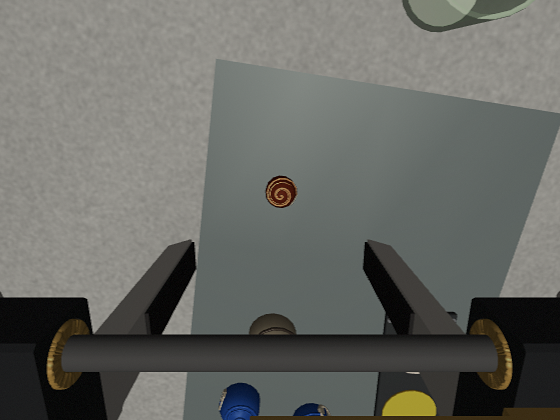

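Shell1 is at (281,191), centred between the fingers.

Emit:
{"op": "carry_out", "data": {
  "commands": [
    [0,[-3,-1.5,50],[0,0,0]],
    [0,[0,0,50],[0,0,0]],
    [0,[0,0,40],[0,0,0]],
    [0,[0,0,26],[0,0,0]],
    [0.2,[0,0,0],[0,0,0]],
    [0.95,[0,0,0],[0,0,0]],
    [0.95,[0,0,0],[0,0,0]],
    [0.95,[0,0,0],[0,0,0]],
    [0.95,[0,0,0],[0,0,0]],
    [0.95,[0,0,0],[0,0,0]]
  ],
  "squeeze": 15
}}

```text
time_s: 4.5
ee_pos: [0.4514, 0.252, 0.0046]
eef_rot: [3.141, -0.0, 1.716]
force: [0.0, -0.1, -0.1]
grip_width: 0.0375
grip_force: 0.0
```

Emit:
{"op": "carry_out", "data": {
  "commands": [
    [0.95,[0,0,-10],[0,0,0]],
    [0.95,[0,0,-30],[0,0,0]],
    [0.95,[0,0,-50],[0,0,0]],
    [0.95,[0,0,0],[0,0,0]]
  ]
}}

```text
time_s: 5.0
ee_pos: [0.453, 0.2528, 0.0984]
eef_rot: [3.135, -0.002, 1.716]
force: [-0.2, -0.3, -0.6]
grip_width: 0.0299
grip_force: 15.0
```

```bash
python3 -c "
from h import *
o=ctrl.get_obs();print(o['ee_pos'],to([.6732,-.1744,.1]),o['grip_width'],o['qpos'])"
```

```text
[0.45299952 0.25280213 0.09841469] [-454.5  156.2   -1.5] 0.02992993756775997 [4.38398635e-01 3.44401729e-01 1.72910494e+00 6.27858219e-06
 1.06136544e+00 2.93378970e-01]
```

The fingers only closed as the lift began, so I'll check the grip.

```bash
python3 look.py w2 shell1_mid
```

```text
5.05 [0.45199251 0.25232837 0.09613903] [ 3.13843108e+00 -9.61984304e-04  1.71580390e+00]
shell1_mid [0.4509 0.2554 0.0999] 0.92 tool [ 3.5  0.1 -5.2]
```

View pics/w2.png

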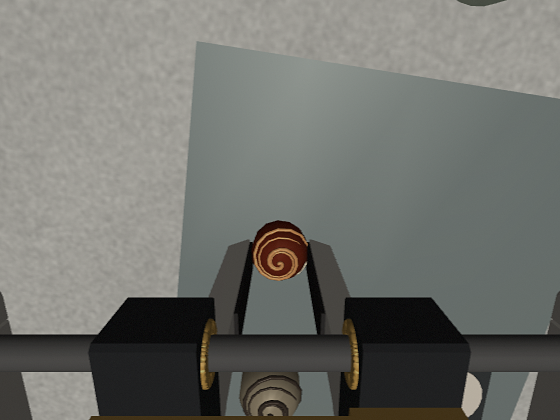

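Shell1 (280,250) is held upright at the fingertips, its base about 8 mm below them.

Emit:
{"op": "carry_out", "data": {
  "commands": [
    [0.95,[-50,17,0],[0,0,0]],
    [0.95,[-51,17,0],[0,0,0]],
    [0.95,[-51,17,0],[0,0,0]],
    [0.95,[-51,17,0],[0,0,0]],
    [0.95,[-51,18,0],[0,0,0]],
    [0.95,[-51,18,0],[0,0,0]],
    [0.95,[-51,18,0],[0,0,0]],
    [0.95,[-51,18,0],[0,0,0]],
    [0.95,[-50,17,0],[0,0,0]],
    [0.95,[0,0,0],[0,0,0]]
  ]
}}

```text
time_s: 6.35
ee_pos: [0.6724, -0.1805, 0.0917]
eef_rot: [-3.139, -0.001, 1.712]
force: [-0.3, 0.6, -0.3]
grip_width: 0.0299
grip_force: 15.0
```

```bash
python3 look.py w3 shell1_mid pad_red_top pad_green_top pad_yellow_top pad_white_top
```

```text
6.4 [ 0.67200539 -0.17857715  0.0920151 ] [-3.13875021e+00 -1.41853596e-03  1.71384573e+00]
shell1_mid [ 0.6704 -0.1763  0.093 ] 0.68 tool [ 1.2 -1.4 -0.5]
pad_red_top [ 0.6753 -0.1767  0.0092] 0.93 tool [-0.6  3.4 83.9]
pad_green_top [ 0.6597 -0.0869  0.0078] 0.78 tool [90.3  0.7 86. ]
pad_green_top [ 0.4583 -0.2126  0.0147] 0.2 tool [  -4.8 -216.8   79.3]
```

View pics/w3.png

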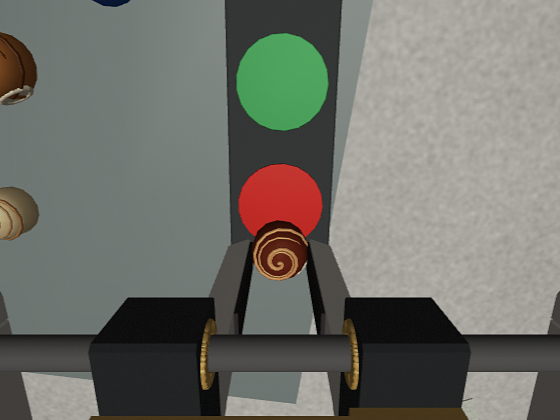

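Shell1 hangs near the red pad's centre (280,203). I'll lower it and watch the force.

Emit:
{"op": "carry_out", "data": {
  "commands": [
    [0.95,[-1,2,40],[0,0,0]],
    [0.95,[0,0,22],[0,0,0]],
    [0.95,[0,0,4],[0,0,0]],
    [0.95,[0,0,2],[0,0,0]],
    [0.95,[0,0,0],[0,0,0]]
  ]
}}

```text
time_s: 7.28
ee_pos: [0.6753, -0.1783, 0.0276]
eef_rot: [3.14, 0.001, 1.716]
force: [-0.7, -0.2, -0.1]
grip_width: 0.03
grip_force: 15.0
```

Emit:
{"op": "carry_out", "data": {
  "commands": [
    [0.95,[0,0,2],[0,0,0]],
    [0.95,[0,0,0],[0,0,0]]
  ]
}}

```text
time_s: 7.52
ee_pos: [0.6749, -0.1782, 0.0247]
eef_rot: [3.141, 0.0, 1.716]
force: [0.8, 0.7, 0.4]
grip_width: 0.0298
grip_force: 15.0
```

Emit:
{"op": "carry_out", "data": {
  "commands": [
    [0.95,[0,0,1.5],[0,0,0]],
    [0.95,[0,0,0],[0,0,0]]
  ]
}}

```text
time_s: 7.78
ee_pos: [0.6748, -0.1782, 0.0228]
eef_rot: [-3.141, -0.0, 1.716]
force: [0.1, -0.2, 0.2]
grip_width: 0.0299
grip_force: 15.0
```

Emit:
{"op": "carry_out", "data": {
  "commands": [
    [0.95,[0,0,1.5],[0,0,0]],
    [0.95,[0,0,0],[0,0,0]]
  ]
}}

```text
time_s: 8.02
ee_pos: [0.6749, -0.1782, 0.0216]
eef_rot: [3.141, 0.0, 1.716]
force: [0.5, -0.5, 1.7]
grip_width: 0.0298
grip_force: 15.0
```

Emit:
{"op": "carry_out", "data": {
  "commands": [
    [0.95,[0,0,1.5],[0,0,0]],
    [0.95,[0,0,0],[0,0,0]]
  ]
}}

```text
time_s: 8.28
ee_pos: [0.6752, -0.1783, 0.0211]
eef_rot: [3.141, 0.001, 1.716]
force: [-2.6, 0.3, 8.0]
grip_width: 0.0301
grip_force: 15.0
```

Emit:
{"op": "carry_out", "data": {
  "commands": [
    [0.95,[0,0,1],[0,0,0]],
    [0.95,[0,0,0],[0,0,0]]
  ]
}}

```text
time_s: 8.52
ee_pos: [0.6753, -0.1784, 0.021]
eef_rot: [3.14, 0.001, 1.716]
force: [-6.5, 1.5, 16.2]
grip_width: 0.0298
grip_force: 15.0
```

Contact at about 21 mm. Releasing and going on to shell2.

Emit:
{"op": "carry_out", "data": {
  "commands": [
    [0.95,[0,0,-2],[0,0,0]],
    [0,[0,0,0],[0,0,0]],
    [0,[0,0,0],[0,0,0]],
    [0,[0,0,0],[0,0,0]],
    [0,[0,0,-40],[0,0,0]],
    [0,[0,0,-60],[0,0,0]],
    [0,[0,-40,-40],[0,0,0]],
    [0,[0,-60,0],[0,0,0]],
    [0,[0,-60,0],[0,0,0]],
    [0,[-2,-55,0],[0,0,0]]
  ]
}}

```text
time_s: 9.78
ee_pos: [0.4604, -0.2113, 0.161]
eef_rot: [3.141, 0.0, 1.716]
force: [0.9, -2.3, 0.8]
grip_width: 0.0939
grip_force: 0.0
```

Emit:
{"op": "carry_out", "data": {
  "commands": [
    [0,[0,0,0],[0,0,0]]
  ]
}}

```text
time_s: 9.9
ee_pos: [0.4601, -0.2117, 0.1614]
eef_rot: [-3.141, 0.0, 1.714]
force: [0.1, 0.1, 0.3]
grip_width: 0.0943
grip_force: 0.0
```

```bash
python3 look.py w4 shell2_mid
python3 - <<'E'
from h import *
ctrl.camera('top')
for t in ['shell1_mid','shell2_mid']:print(t,ctrl.place_of(t,'top'))
E
```

```text
9.95 [ 0.46193958 -0.21166987  0.16161817] [3.14059183e+00 6.96323502e-04 1.71429106e+00]
shell2_mid [ 0.4546 -0.2111  0.0136] 0.92 tool [  1.7  -8.3 147.9]
shell1_mid [{'at': [0.6739, -0.1726, 0.0233], 'score': 0.62}]
shell2_mid []
```

View pics/w4.png

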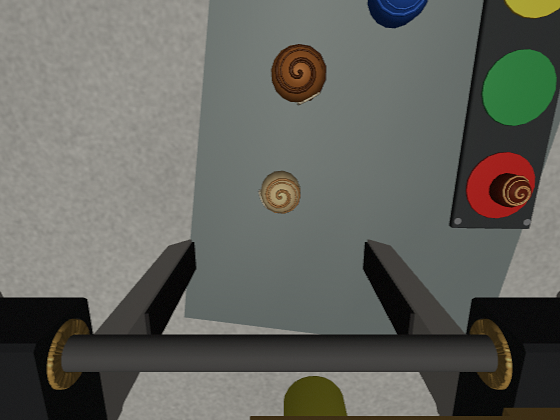

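Shell1 stands on red. Shell2 at (280,191) lies on the tool's centre line, so I'll take y from the pixel.

Run:
```python
from h import *
c=ctrl.camera('wrist')
o=ctrl.get_obs();R=Ro.from_euler('xyz',o['eef_rot'])
for n,uv,z in [('s2',(280,192),.030),('red',(503,186),.011),('s1apex',(517,190),.038)]:
    p=pix2w(c,uv,z);print(n,p,to(p))
```

```text
s2 [ 0.46279773 -0.20353835  0.03      ] [  7.5   0.7 130.7]
red [ 0.67676881 -0.17040874  0.011     ] [  9.2 217.2 149.7]
s1apex [ 0.6718103  -0.16894208  0.038     ] [ 11.3 212.5 122.7]
```

Emit:
{"op": "carry_out", "data": {
  "commands": [
    [0,[3,0,50],[0,0,0]],
    [0,[0,0,50],[0,0,0]],
    [0,[0,0,37],[0,0,0]],
    [0,[0,0,20],[0,0,0]],
    [0.95,[0,0,0],[0,0,0]],
    [0.95,[0,0,0],[0,0,0]],
    [0.95,[0,0,0],[0,0,0]],
    [0.95,[0,0,0],[0,0,0]],
    [0.95,[0,0,0],[0,0,0]],
    [0.95,[0,0,0],[0,0,0]]
  ],
  "squeeze": 15
}}

```text
time_s: 11.45
ee_pos: [0.462, -0.2083, 0.0041]
eef_rot: [3.141, 0.0, 1.716]
force: [0.0, 1.3, 0.8]
grip_width: 0.0387
grip_force: 15.0
```

Emit:
{"op": "carry_out", "data": {
  "commands": [
    [0.95,[0,0,0],[0,0,0]],
    [0.95,[0,0,0],[0,0,0]]
  ]
}}

```text
time_s: 11.7
ee_pos: [0.462, -0.2083, 0.0041]
eef_rot: [3.141, 0.0, 1.716]
force: [-1.0, 0.8, 2.5]
grip_width: 0.0382
grip_force: 15.0
```

Emit:
{"op": "carry_out", "data": {
  "commands": [
    [0.95,[0,0,-30],[0,0,0]],
    [0.95,[0,0,-50],[0,0,0]],
    [0.95,[23,53,0],[0,0,0]],
    [0.95,[23,53,0],[0,0,0]],
    [0.95,[23,54,0],[0,0,0]],
    [0.95,[23,54,0],[0,0,0]],
    [0.95,[0,0,0],[0,0,0]],
    [0.95,[0,0,0],[0,0,0]]
  ]
}}

```text
time_s: 12.7
ee_pos: [0.6598, -0.0865, 0.0833]
eef_rot: [-3.14, -0.0, 1.716]
force: [-0.2, -0.3, -0.6]
grip_width: 0.0384
grip_force: 15.0
```

```bash
python3 look.py w5 shell2_mid pad_red_top pad_green_top pad_yellow_top pad_white_top
```

```text
12.75 [ 0.65964244 -0.08696023  0.08373311] [-3.14082572e+00 -1.24048703e-04  1.71516548e+00]
pad_red_top [ 0.6747 -0.1757  0.0113] 0.89 tool [-89.7   2.1  73. ]
pad_green_top [ 0.6611 -0.0869  0.006 ] 0.56 tool [ 0.1  1.2 78.4]
pad_green_top [0.647  0.0035 0.0112] 0.4 tool [91.6  0.2 73.1]
pad_yellow_top [6.48e-01 4.00e-04 1.10e-02] 0.74 tool [88.4  0.6 73.4]
```

View pics/w5.png

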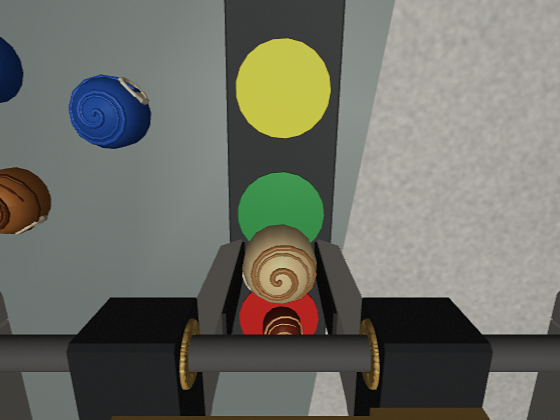

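Shell2 is over green (281,213), with shell1 standing on red.

Emit:
{"op": "carry_out", "data": {
  "commands": [
    [0.95,[0,1,40],[0,0,0]],
    [0.95,[0,0,20],[0,0,0]],
    [0.95,[0,0,6],[0,0,0]],
    [0.95,[0,0,2],[0,0,0]],
    [0.95,[0,0,0],[0,0,0]]
  ]
}}

```text
time_s: 13.62
ee_pos: [0.6619, -0.0863, 0.0169]
eef_rot: [3.14, 0.0, 1.716]
force: [-0.3, 1.4, -0.2]
grip_width: 0.0385
grip_force: 15.0
```

Emit:
{"op": "carry_out", "data": {
  "commands": [
    [0.95,[0,0,0.7],[0,0,0]],
    [0.95,[0,0,0],[0,0,0]]
  ]
}}

```text
time_s: 13.88
ee_pos: [0.6616, -0.0862, 0.0156]
eef_rot: [3.141, 0.0, 1.716]
force: [0.0, -0.8, 0.1]
grip_width: 0.0385
grip_force: 15.0
```

Less than 1 mm above the pad: releasing, then on to shell3.

Emit:
{"op": "carry_out", "data": {
  "commands": [
    [0.95,[0,0,0.5],[0,0,0]],
    [0,[0,0,0],[0,0,0]],
    [0,[0,0,0],[0,0,0]],
    [0,[0,0,0],[0,0,0]],
    [0,[0,0,-45],[0,0,0]],
    [0,[0,0,-60],[0,0,0]],
    [0,[5,-40,-40],[0,0,0]],
    [0,[5,-55,0],[0,0,0]],
    [0,[5,-55,0],[0,0,0]],
    [0,[0,-49,0],[0,0,0]]
  ]
}}

```text
time_s: 15.12
ee_pos: [0.4605, -0.1, 0.1598]
eef_rot: [3.141, 0.0, 1.716]
force: [1.3, 0.1, 1.1]
grip_width: 0.094
grip_force: 0.0
```

Emit:
{"op": "carry_out", "data": {
  "commands": [
    [0,[0,0,0],[0,0,0]]
  ]
}}

```text
time_s: 15.25
ee_pos: [0.4604, -0.1003, 0.1602]
eef_rot: [3.141, 0.0, 1.715]
force: [-0.4, 0.3, 1.4]
grip_width: 0.0937
grip_force: 0.0
```

```bash
python3 look.py w6 shell3_mid
```

```text
15.3 [ 0.46205165 -0.10033912  0.1604578 ] [3.14029151e+00 5.61614117e-04 1.71490545e+00]
shell3_mid [ 0.4616 -0.1007  0.0213] 0.73 tool [ -0.2  -1.5 139. ]
shell3_mid [ 0.5367 -0.0293  0.0182] 0.73 tool [ 59.7  83.1 142.2]
shell3_mid [ 0.4409 -0.0075  0.0162] 0.65 tool [ 95.   -8.6 144.1]
```

View pics/w6.png

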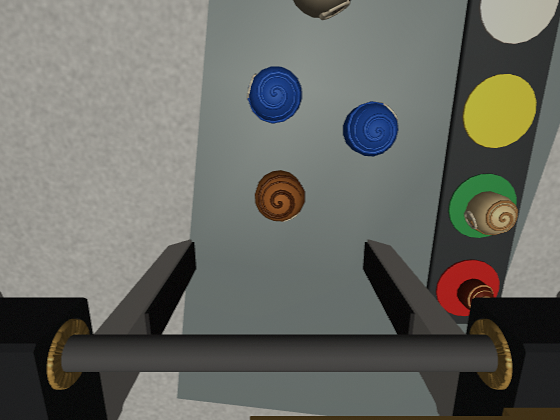

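Shell3 (280,195) is centred, with the blue shells clear of the fingers.

Emit:
{"op": "carry_out", "data": {
  "commands": [
    [0,[0,-1,50],[0,0,0]],
    [0,[0,0,50],[0,0,0]],
    [0,[0,0,36],[0,0,0]],
    [0,[0,0,19],[0,0,0]],
    [0.95,[0,0,0],[0,0,0]],
    [0.95,[0,0,0],[0,0,0]],
    [0.95,[0,0,0],[0,0,0]],
    [0.95,[0,0,0],[0,0,0]],
    [0.95,[0,0,0],[0,0,0]],
    [0.95,[0,0,0],[0,0,0]]
  ],
  "squeeze": 15
}}

```text
time_s: 16.6
ee_pos: [0.4615, -0.1003, 0.0051]
eef_rot: [3.141, 0.0, 1.716]
force: [-1.8, 0.5, 4.5]
grip_width: 0.0464
grip_force: 15.0
```

Emit:
{"op": "carry_out", "data": {
  "commands": [
    [0.95,[0,0,0],[0,0,0]],
    [0.95,[0,0,-30],[0,0,0]],
    [0.95,[0,0,-50],[0,0,0]],
    [0.95,[0,0,0],[0,0,0]],
    [0.95,[0,0,0],[0,0,0]]
  ]
}}

```text
time_s: 17.23
ee_pos: [0.461, -0.1001, 0.0841]
eef_rot: [-3.141, -0.0, 1.716]
force: [0.0, 0.3, -0.8]
grip_width: 0.0465
grip_force: 15.0
```

```bash
python3 -c "
from h import *
print(ctrl.get_obs()['ee_pos'],to([.6475,.003,.0835]))"
```

```text
[ 0.46096254 -0.100138    0.08408939] [ 75.1 199.5   0.5]
```

Emit:
{"op": "carry_out", "data": {
  "commands": [
    [0.95,[19,50,0],[0,0,0]],
    [0.95,[19,50,0],[0,0,0]],
    [0.95,[19,50,0],[0,0,0]],
    [0.95,[18,49,0],[0,0,0]],
    [0.95,[0,0,0],[0,0,0]],
    [0.95,[0,0,0],[0,0,0]]
  ]
}}

```text
time_s: 17.98
ee_pos: [0.6462, 0.0025, 0.0829]
eef_rot: [-3.139, -0.0, 1.716]
force: [-1.6, -0.0, -1.5]
grip_width: 0.0468
grip_force: 15.0
```

```bash
python3 look.py w7 shell3_mid pad_yellow_top pad_white_top
```

```text
18.025 [0.64631814 0.00218865 0.08368357] [-3.13962181e+00 -2.96503752e-04  1.71533305e+00]
shell3_mid [ 0.5362 -0.0301  0.0207] 0.83 tool [ -16.  -113.7   63.7]
shell3_mid [ 0.6465 -0.001   0.0995] 0.7 tool [ -3.   -0.4 -15.3]
pad_yellow_top [0.6504 0.0026 0.0078] 0.72 tool [ 0.   3.8 76.8]
pad_white_top [0.6402 0.0934 0.011 ] 0.86 tool [91.3  6.5 73.9]
pad_white_top [0.467  0.0872 0.0235] 0.19 tool [ 110.1 -165.8   61.4]
```

View pics/w7.png

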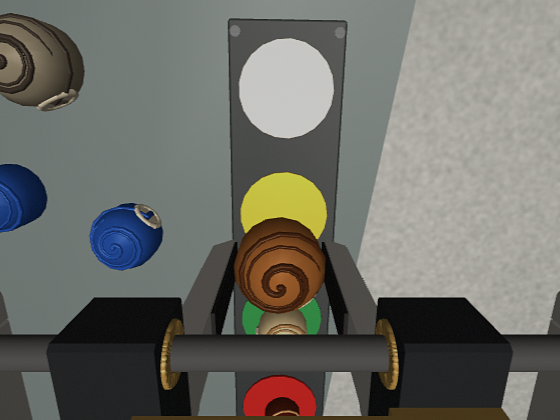

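Shell3 is above yellow, with the pad centre at column 284, so I'll shift y by about 3 mm and lower.

Emit:
{"op": "carry_out", "data": {
  "commands": [
    [0.95,[1,2.5,40],[0,0,0]],
    [0.95,[0,0,20],[0,0,0]],
    [0.95,[0,0,5],[0,0,0]],
    [0.95,[0,0,1],[0,0,0]],
    [0.95,[0,0,0],[0,0,0]]
  ]
}}

```text
time_s: 18.8
ee_pos: [0.6503, 0.004, 0.0199]
eef_rot: [3.14, 0.0, 1.716]
force: [-0.2, -0.5, 0.1]
grip_width: 0.0467
grip_force: 15.0
```

Emit:
{"op": "carry_out", "data": {
  "commands": [
    [0.95,[0,0,0.7],[0,0,0]],
    [0.95,[0,0,0],[0,0,0]]
  ]
}}

```text
time_s: 19.05
ee_pos: [0.6499, 0.0041, 0.0184]
eef_rot: [3.141, 0.0, 1.716]
force: [-0.1, -0.1, -1.6]
grip_width: 0.0468
grip_force: 15.0
```

Emit:
{"op": "carry_out", "data": {
  "commands": [
    [0.95,[0,0,1.7],[0,0,0]],
    [0.95,[0,0,0],[0,0,0]],
    [0,[0,0,0],[0,0,0]],
    [0,[0,0,0],[0,0,0]],
    [0,[0,0,0],[0,0,0]],
    [0,[0,0,-50],[0,0,0]],
    [0,[0,0,-60],[0,0,0]],
    [0,[15,-25,-40],[0,0,0]],
    [0,[30,-48,0],[0,0,0]],
    [0,[30,-48,0],[0,0,0]]
  ]
}}

```text
time_s: 20.3
ee_pos: [0.5177, 0.0613, 0.1666]
eef_rot: [3.141, 0.0, 1.715]
force: [1.0, 1.8, 0.4]
grip_width: 0.094
grip_force: 0.0
```

Emit:
{"op": "carry_out", "data": {
  "commands": [
    [0,[35,-48,0],[0,0,0]],
    [0,[0,0,0],[0,0,0]],
    [0,[0,0,0],[0,0,0]]
  ]
}}

```text
time_s: 20.68
ee_pos: [0.4673, 0.0885, 0.1669]
eef_rot: [3.14, 0.0, 1.716]
force: [-0.5, -0.3, 0.7]
grip_width: 0.0938
grip_force: 0.0
```

```bash
python3 look.py w8 shell4_mid pad_white_top
```

```text
20.725 [0.46750269 0.08822064 0.16660376] [3.14078976e+00 9.93356908e-05 1.71547203e+00]
shell4_mid [0.4696 0.0882 0.0227] 0.89 tool [ -0.2   2.  143.7]
pad_white_top [0.6384 0.096  0.0104] 0.62 tool [-16.7 170.3 155.8]
```

View pics/w8.png

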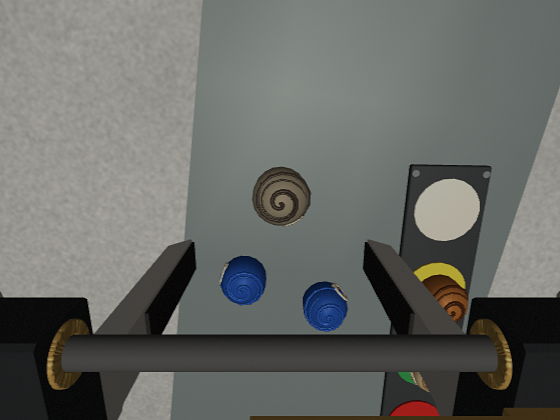

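Shell4 (281,196) is centred.

Emit:
{"op": "carry_out", "data": {
  "commands": [
    [0,[0,1,50],[0,0,0]],
    [0,[0,0,50],[0,0,0]],
    [0,[0,0,40],[0,0,0]],
    [0,[0,0,20],[0,0,0]],
    [0.95,[0,0,0],[0,0,0]],
    [0.95,[0,0,0],[0,0,0]],
    [0.95,[0,0,0],[0,0,0]],
    [0.95,[0,0,0],[0,0,0]],
    [0.95,[0,0,0],[0,0,0]],
    [0.95,[0,0,0],[0,0,0]]
  ],
  "squeeze": 18
}}

```text
time_s: 22.08
ee_pos: [0.468, 0.0887, 0.0069]
eef_rot: [3.141, 0.0, 1.716]
force: [-1.1, 0.0, 7.0]
grip_width: 0.0543
grip_force: 18.0
```

Emit:
{"op": "carry_out", "data": {
  "commands": [
    [0.95,[0,0,0],[0,0,0]],
    [0.95,[0,0,-30],[0,0,0]],
    [0.95,[0,0,-50],[0,0,0]],
    [0.95,[0,0,0],[0,0,0]],
    [0.95,[0,0,0],[0,0,0]]
  ]
}}

```text
time_s: 22.7
ee_pos: [0.4672, 0.0886, 0.0857]
eef_rot: [-3.141, -0.0, 1.716]
force: [-0.1, -0.2, -1.1]
grip_width: 0.0546
grip_force: 18.0
```

```bash
python3 -c "
from h import *
print(ctrl.get_obs()['ee_pos'],to([.637,.094,.0835]))"
```

```text
[0.46719484 0.0886157  0.08573868] [-19.2 168.8   2.1]
```

Emit:
{"op": "carry_out", "data": {
  "commands": [
    [0.95,[-6,56,0],[0,0,0]],
    [0.95,[-6,56,0],[0,0,0]],
    [0.95,[-7,56,0],[0,0,0]],
    [0.95,[0,0,0],[0,0,0]],
    [0.95,[0,0,0],[0,0,0]]
  ]
}}

```text
time_s: 23.32
ee_pos: [0.6353, 0.094, 0.0844]
eef_rot: [-3.138, -0.0, 1.716]
force: [-0.6, 0.1, -1.1]
grip_width: 0.0547
grip_force: 18.0
```

```bash
python3 look.py w9 shell4_mid pad_white_top pad_yellow_top
```

```text
23.375 [0.63533699 0.09413738 0.08525274] [-3.13938710e+00 -1.57081981e-04  1.71592830e+00]
shell4_mid [0.6356 0.0907 0.0983] 0.93 tool [ -3.4  -0.4 -12.4]
pad_white_top [0.6403 0.0955 0.0091] 0.96 tool [ 0.6  4.7 77.3]
```

View pics/w9.png

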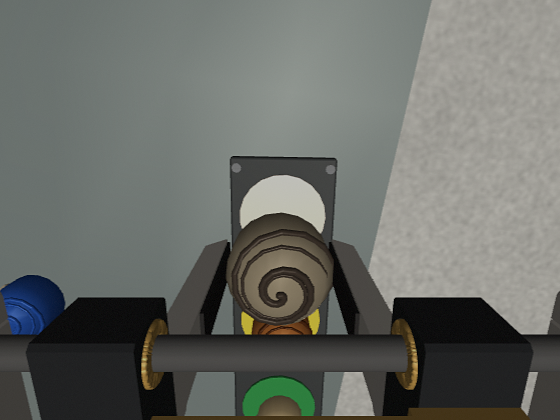

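Shell4 is over white (283,213). Shifting about 3 mm and lowering.

Emit:
{"op": "carry_out", "data": {
  "commands": [
    [0.95,[2,3,40],[0,0,0]],
    [0.95,[0,0,18],[0,0,0]],
    [0.95,[0,0,5],[0,0,0]],
    [0.95,[0,0,1],[0,0,0]],
    [0.95,[0,0,0],[0,0,0]],
    [0.95,[0,0,0],[0,0,0]]
  ]
}}

```text
time_s: 24.28
ee_pos: [0.6396, 0.0965, 0.0231]
eef_rot: [3.14, 0.0, 1.716]
force: [-0.5, 0.3, -1.1]
grip_width: 0.0545
grip_force: 18.0
```

Emit:
{"op": "carry_out", "data": {
  "commands": [
    [0.95,[0,0,1.5],[0,0,0]],
    [0.95,[0,0,0],[0,0,0]],
    [0.95,[0,0,0],[0,0,0]]
  ]
}}

```text
time_s: 24.65
ee_pos: [0.6393, 0.0965, 0.0208]
eef_rot: [-3.142, 0.0, 1.716]
force: [-0.0, -0.4, 0.0]
grip_width: 0.0546
grip_force: 18.0
```

Emit:
{"op": "carry_out", "data": {
  "commands": [
    [0.95,[0,0,1.5],[0,0,0]],
    [0.95,[0,0,0],[0,0,0]]
  ]
}}

```text
time_s: 24.9
ee_pos: [0.6392, 0.0965, 0.0192]
eef_rot: [-3.141, -0.0, 1.716]
force: [-0.4, 0.1, -0.7]
grip_width: 0.0544
grip_force: 18.0
```

Emit:
{"op": "carry_out", "data": {
  "commands": [
    [0.95,[0,0,1],[0,0,0]],
    [0.95,[0,0,0],[0,0,0]]
  ]
}}

```text
time_s: 25.15
ee_pos: [0.6392, 0.0965, 0.0182]
eef_rot: [-3.141, -0.0, 1.716]
force: [-0.6, -0.8, -0.2]
grip_width: 0.0545
grip_force: 18.0
```

Release, lift and retreat toward the base for a final look.

Emit:
{"op": "carry_out", "data": {
  "commands": [
    [0.95,[0,0,0.5],[0,0,0]],
    [0,[0,0,0],[0,0,0]],
    [0,[0,0,0],[0,0,0]],
    [0,[0,0,0],[0,0,0]],
    [0,[0,0,0],[0,0,0]],
    [0,[0,0,-50],[0,0,0]],
    [0,[0,0,-60],[0,0,0]],
    [0,[0,-20,-50],[0,0,0]],
    [0,[0,-60,0],[0,0,0]],
    [0,[0,-60,0],[0,0,0]]
  ]
}}

```text
time_s: 26.4
ee_pos: [0.4991, 0.0761, 0.1781]
eef_rot: [3.141, 0.0, 1.716]
force: [0.3, -0.1, 0.4]
grip_width: 0.0938
grip_force: 0.0
```

Emit:
{"op": "carry_out", "data": {
  "commands": [
    [0,[0,-60,0],[0,0,0]],
    [0,[0,-50,0],[0,0,0]],
    [0,[0,0,0],[0,0,0]],
    [0,[0,0,0],[0,0,0]]
  ]
}}

```text
time_s: 26.9
ee_pos: [0.3927, 0.0605, 0.1784]
eef_rot: [3.14, 0.0, 1.716]
force: [-0.1, -1.5, -0.3]
grip_width: 0.0938
grip_force: 0.0
```

Run:
```python
from h import *
from scipy.optimize import least_squares
R={'shell1_mid':[],'shell2_mid':[],'shell3_mid':[],'shell4_mid':[]}
ims=[]
for cn in ['top','scene']:
    c=ctrl.camera(cn);im=c['img']
    ims.append(cv2.resize(im[130:230,200:400] if cn=='top' else im[170:270,180:380],(800,400)) if 0 else (im[140:215,210:390] if cn=='top' else im[185:270,190:330]))
    for t in list(R)+['pad_red_top','pad_green_top','pad_yellow_top','pad_white_top','beaker','spray_bottle']:print(cn,t,[(np.round(r['at'],4).tolist(),round(r['score'],2)) for r in ctrl.place_of(t,cn)][:2])
a=cv2.resize(ims[0],(720,300),interpolation=cv2.INTER_CUBIC)
b=cv2.resize(ims[1],(490,298),interpolation=cv2.INTER_CUBIC)
o=np.zeros((598,720,3),np.uint8);o[:300]=a;o[300:,:490]=b;cv2.imwrite('pics/fin.png',o)
```

```text
top shell1_mid [([0.6749, -0.1714, 0.0249], 0.66)]
top shell2_mid [([0.6626, -0.0873, 0.0276], 0.58)]
top shell3_mid [([0.651, 0.0048, 0.0305], 0.86), ([0.5364, -0.0256, 0.0214], 0.73)]
top shell4_mid [([0.6404, 0.0967, 0.0339], 0.89)]
top pad_red_top [([0.674, -0.1735, 0.0115], 0.65)]
top pad_green_top [([0.66, -0.0887, 0.0122], 0.7)]
top pad_yellow_top [([0.65, 0.0023, 0.0163], 0.64)]
top pad_white_top [([0.6377, 0.1006, 0.0107], 0.52)]
top beaker [([0.5681, 0.4608, -0.003], 0.85)]
top spray_bottle [([0.5378, -0.4658, 0.0008], 0.82)]
scene shell1_mid [([0.6779, -0.1733, 0.026], 0.41)]
scene shell2_mid [([0.6654, -0.0899, 0.0257], 0.71)]
scene shell3_mid [([0.5311, -0.0281, 0.0205], 0.76), ([0.6491, 0.0008, 0.031], 0.64)]
scene shell4_mid [([0.641, 0.0947, 0.0377], 0.82)]
scene pad_red_top [([0.6742, -0.1697, 0.0066], 0.58)]
scene pad_green_top [([0.6592, -0.0885, 0.0121], 0.45)]
scene pad_yellow_top [([0.6499, 0.0033, 0.0112], 0.4)]
scene pad_white_top [([0.6357, 0.0917, 0.0113], 0.56)]
scene beaker [([0.5667, 0.4576, -0.0005], 0.81), ([0.6644, -0.0864, 0.0246], 0.48)]
scene spray_bottle [([0.5394, -0.4614, 0.001], 0.98)]
```

View pics/fin.png

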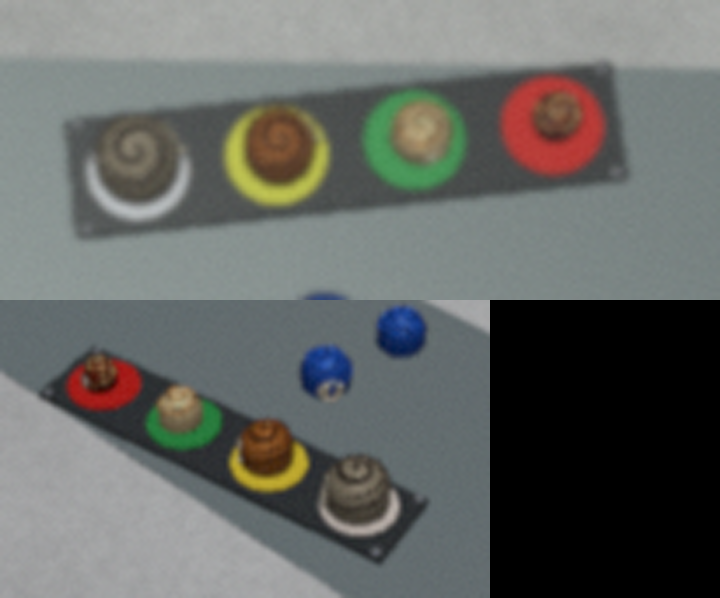

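All four shells stand upright on the right pads, about 5 mm or less from the centres, with the bottle and beaker unmoved.

```bash
python3 -c "
from station import ctrl
print(ctrl.hand_in())"
```

```text
the job is handed in; nothing more can be done
None
```

I placed all four shells upright on their pads (smallest on red, then green, yellow and largest on white) and handed the job in. They measured about 5 mm or less from the pad centres, the spray bottle and beaker were not disturbed, and no verdict came back.

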